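Turn the amber glue jar over and back

TASK

Two closed glue jars are strapped into crank-operated tumbling stands on the lash-maker's bench. Mix the amber glass jar with the black lid: crank it right over until it is fully upside down, keep it there for about a second, then crank it back fully upright, let go and leave it at rest. Leave the white jar with the blue lid upright.

Things in the scene. Friction and masses are not known exactly. Their poses are not given: they have to be found in the camera images.
- amber_jar (a joint): Angle (rad) of the amber jar, black lid, 60 mm across, 101 mm tall, 0.3 kg with crank; grey stand, base 150 x 150 x 12 mm. 0 upright (lid up; starts 0 to 0.1), pi upside down; hard stops at both. Turns with its crank about a level axle 105 mm above the table. Roughly balanced; friction (0.1 N m, 2 N at the grip) holds it wherever it is left.
- amber_jar_grip (a point): Middle of the amber jar's crank grip: black level bar, 16 mm diameter, 58 mm long, parallel to the axle, on the robot's side of the stand. Spins freely on its pin: pinch it from above and carry it round without turning the hand. Crank arm starts 32 mm from here towards the jar; the stand's upright at 44 mm, 12 mm higher than the axle; else clear.
- amber_jar_axle (a point): Point in free air on the amber stand's axle line, centre of the grip's half circle (radius 60 mm), 105 mm above the table, 105 mm from the jar's middle. Axes are the stand's: x along the axle towards the jar (stand may be yawed), y left, z up. Jar angle 0: grip 60 mm to +y of this point; pi/2: 60 mm above it; pi: 60 mm to -y.
- white_jar (a joint): Angle (rad) of the other jar: white, blue lid, same size, in a like stand with a like crank. 0 upright; starts 0 to 0.1; must stay upright.

How it is judged (in metres and radians):
On the way:
1. the amber jar is upside down, within 12 degrees, for half a second (value of joint amber_jar above 2.93 rad), for 0.5 s.
At the end, for the whole second after the job is handed in: The amber jar is back upright within 11 degrees (angle below 0.2 rad) and at rest (below 0.1 rad/s), and the white jar is upright (below 0.25 rad) (value of joint amber_jar below 0.2 rad and velocity of joint amber_jar between -0.1 and 0.1 rad/s and value of joint white_jar below 0.25 rad); the robot touches nothing.
It fails at once if the white jar is turned (more than 0.25 rad) (value of joint white_jar above 0.25 rad).
It also fails if it takes over 45 s, if anything falls off the work surface, if the arm or the gripper's body presses on something with over 40 N, if the wrist force passes 120 N, or if a joint passes its speed limit or range.

ROBOT

A 6-joint arm with a two-finger parallel gripper is mounted at the origin on the work surface. World frame = base frame: x ahead of the robot, y to its left, z up, the work surface at z = 0. Lengths are in m, angles in degrees, forces in N, time in s.
With the tool pointing down it reaches from about 0.35 to 0.875 m from the base axis. Payload 4.2 kg.
Tool frame: the origin (TCP) lies midway between the tips of the shut fingers; the grasp point (between the pads) lies 19 mm behind it; z points along the fingers, y is the direction in which the jaws open and shut (so a half turn about z gives the same grasp; the last joint's range is limited). The gripper opens to 87 mm and grips with 3 to 60 N. Pads are 19 mm wide; open, the fingers measure 117 mm over their backs; the gripper's body (75 mm by 190 mm) begins 51 mm behind the grasp point.
Start: joints at [-48.839, 22.042, 0.453, 0, -68.411, -14.817], TCP at [0.277, -0.56, 0.223] pointing down, gripper open.
Joint ranges: [-179.83, 179.83], [-69.29, 118.12], [-61.27, 80.66], [-181.25, 117.63], [-171.15, -9.14], [-177.46, 177.46]. Speed limits (degrees/s): [159.86, 159.86, 180, 180, 180, 180].

INTERFACE

Orientations are given as a 3x3 rotation matrix whose columns are the frame's x, y, z axes.
In Python, from station import sense, capture, get_calibration, finish_job, spot_in, spot_point gives the robot as it stands.
- The arm moves only by the shell command python3 -m inch 'ROWS'. ROWS is JSON, a list of rows, each an object with "fingers": the finger opening in cm, from 0 to 8.7; "delta_pos": the shift along the tool's x, y, z in cm, a list of three; "spin": the turn about the tool's z in degrees. In form: [{"fingers": fingers, "delta_pos": [dx, dy, dz], "spin": spin}, ...]. A call has 1 to 20 rows; each row is the pose to reach, as a shift and turn from the pose commanded when the call began, along the tool's axes at that moment; what a row does not reach only later rows make up. A row lasts 1/10 s, in which the tool goes at most 50 mm and 8.59 degrees, less where a joint would pass 70% of its speed; a pose out of reach is approached as far as the arm can. A call with a gripper value outside its range is refused whole. The fingers move at their own pace and stop on an object; the grip force is fixed at half the most. Time passes only in rows, so rows that repeat a pose let the fingers close. It gives the time, the measured TCP pose, the force and the opening at its end, in the units of the state.
- sense(): the state, without advancing time (a new reading comes with each control period).
- capture(name): name is "side" or "top"; returns the picture (400x640x3 uint8, red, green, blue); there is no depth.
- get_calibration(name): a dict with "K" (3x3 intrinsics, pixels), "T" (4x4, takes a point from camera to world coordinates). Camera axes: x right, y up, looking along -z (the intrinsics and any distortion apply to the point x, -y, -z); pixel columns grow to the right and rows downward; lengths in m; the calibration is good to about 2 mm. A picture is of the moment at which its call begins. get_calibration takes no time and is no camera call.
- finish_job(): hands the job in, once; it reports no verdict.
Trained networks look in the newest picture that a camera, given by its name, has taken for a name from the list of things; names that differ only in an ending like _2 or _b are one class to them, and where a whole thing is asked for, a point or a joint stands for the part that bears it (a point fixed in the world has none). Each returns a list of dicts, best first, with "conf" (0 to 1); they miss things now and then, are a little off and sometimes report something else, mostly with a low value. They report only what shows in the picture. A call takes as long as a camera call.
- spot_in(camera, target): "extent" ([left, top, right, bottom] as shares, 0 to 1, of the picture: columns of its width, rows of its height, round what is visible of it).
- spot_point(camera, target): "location" ([column, row] as shares, 0 to 1, of the picture: columns of its width, rows of its height: a listed point, or the origin of a listed thing).
The state is a dict: "time_s": time; "joints": joint angles; "joint_velocities": joint speeds; "effort": joint torques, N m; "tcp_pos": TCP position; "ee_rot": TCP orientation; "wrist_force": force on the tool from outside, world axes, zero at the start; "moment": the same for the moment, N m; "gripper_width": opening from 0.0 (shut) to 1.0 (fully open).
Only numpy, scipy, OpenCV 4.12 (cv2) and the standard library are available. Lean on these libraries where they do the work, as an engineer would, in place of code of your own. Each camera call takes 0.05 s, during which the arm holds its last target.

## Working session

There is one attempt and no reset: what is moved stays moved. The work goes in short steps, Python scripts to look and compute and a shell command to move; the robot and the scene stay as the last step left them, time stands still between calls to the robot, and variables do not carry over. Pictures are saved under pics/ and viewed, and the job is handed in when it is done.

```bash
mkdir -p pics; python3 - <<'E'
from station import *
import cv2
s=sense();print(s['time_s'],s['tcp_pos'],s['ee_rot'])
for c in('side','top'):
    im=capture(c);cv2.imwrite(f'pics/{c}0.png',im[:,:,::-1])
    for t in('amber_jar','amber_jar_grip','amber_jar_axle','white_jar'):
        print(c,t,spot_point(c,t)[:3],[ (d['conf'],d['extent']) for d in spot_in(c,t)[:2]] if t!='amber_jar_axle' else '')
    k=get_calibration(c);print(k)
E
```

```text
0.0 [ 0.27711578 -0.55952953  0.22146267] [[-8.96207878e-01 -4.43633127e-01 -1.04342280e-03]
 [-4.43634345e-01  8.96205864e-01  1.90192454e-03]
 [ 9.13648981e-05  2.16741794e-03 -9.99997647e-01]]Traceback (most recent call last):
  File "<stdin>", line 7, in <module>
ValueError: it knows: amber_jar_axle, amber_jar_grip
```

```bash
python3 - <<'E'
from station import *
import cv2
for c in('side','top'):
    im=capture(c);cv2.imwrite(f'pics/{c}0.png',im[:,:,::-1])
    for f in(spot_point,spot_in):
      for t in('amber_jar','amber_jar_grip','amber_jar_axle','white_jar'):
        try: print(c,f.__name__,t,f(c,t)[:3])
        except ValueError as e: print(t,e)
    k=get_calibration(c);print(k)
E
```

```text
amber_jar it knows: amber_jar_axle, amber_jar_grip
side call amber_jar_grip [{'location': [0.4642, 0.811], 'conf': 0.48}]
side call amber_jar_axle [{'location': [0.4914, 0.7532], 'conf': 0.83}]
white_jar it knows: amber_jar_axle, amber_jar_grip
side call amber_jar [{'extent': [0.3864, 0.6262, 0.4873, 0.826], 'conf': 0.88}]
side call amber_jar_grip [{'extent': [0.4388, 0.7847, 0.4789, 0.8328], 'conf': 0.66}]
side call amber_jar_axle [{'extent': [0.3477, 0.632, 0.4995, 0.8925], 'conf': 0.7}]
side call white_jar [{'extent': [0.5025, 0.3417, 0.5748, 0.4723], 'conf': 0.56}]
{'K': array([[497.34612956,   0.        , 314.8156992 ],
       [  0.        , 497.34612956, 199.96128146],
       [  0.        ,   0.        ,   1.        ]]), 'T': array([[-0.92965314,  0.21701336, -0.29774189,  0.23293504],
       [-0.36800776, -0.58588968,  0.72201355,  0.7769614 ],
       [-0.01775732,  0.78079349,  0.62453679,  0.82695725],
       [ 0.        ,  0.        ,  0.        ,  1.        ]])}
amber_jar it knows: amber_jar_axle, amber_jar_grip
top call amber_jar_grip [{'location': [0.2919, 0.6133], 'conf
[... 172 characters left out ...]
0.4733, 0.3752, 0.6567], 'conf': 0.69}]
top call amber_jar_grip [{'extent': [0.2786, 0.5855, 0.3038, 0.6495], 'conf': 0.75}]
top call amber_jar_axle [{'extent': [0.2764, 0.4415, 0.4244, 0.6538], 'conf': 0.71}]
top call white_jar [{'extent': [0.6002, 0.435, 0.6912, 0.6288], 'conf': 0.96}]
{'K': array([[466.17546236,   0.        , 317.76418746],
       [  0.        , 466.17546236, 196.07953085],
       [  0.        ,   0.        ,   1.        ]]), 'T': array([[ 0.01320224,  0.9824108 , -0.18626518,  0.40176742],
       [-0.99988142,  0.01444753,  0.00532969,  0.00536596],
       [ 0.00792701,  0.18617273,  0.98248505,  1.11625352],
       [ 0.        ,  0.        ,  0.        ,  1.        ]])}
```

View pics/side0.png

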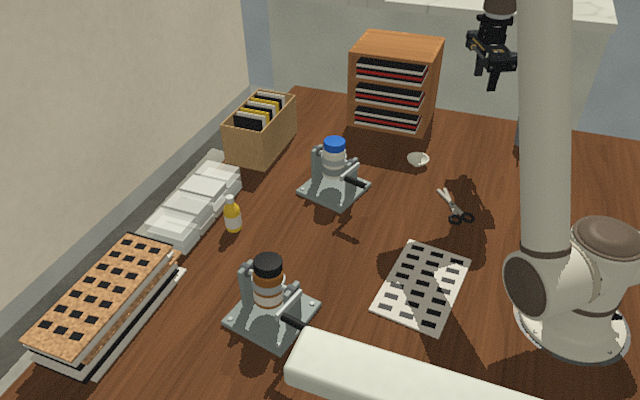

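View pics/top0.png

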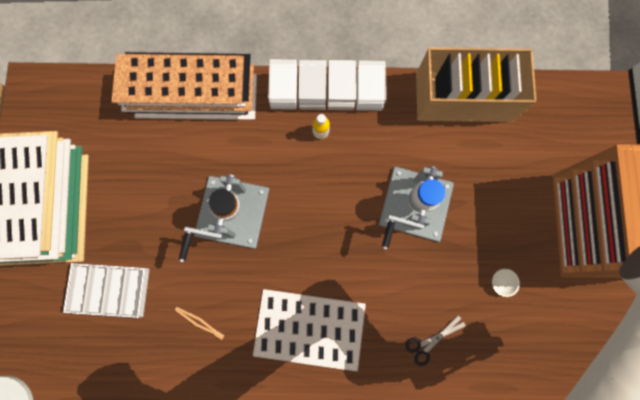

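The side picture shows the amber jar at about (267,285), with its black grip near (295,322). The white jar is at (334,155), and an unknown white beam runs along the bottom from (290,350). In the top picture the amber grip is near (185,245) and the white jar's grip near (388,233). Next I triangulate the grip and axle, and the beam too.

```bash
cat > h.py <<'E'
from station import *
import numpy as np
def ray(c,u,v):
    k=get_calibration(c);K,T=k['K'],k['T']
    d=np.linalg.inv(K)@[u,v,1];d=T[:3,:3]@[d[0],-d[1],-d[2]]
    return T[:3,3],d/np.linalg.norm(d)
def tri(a,b):
    A=np.zeros((3,3));B=np.zeros(3);R=[ray('side',*a),ray('top',*b)]
    for o,d in R:
        P=np.eye(3)-np.outer(d,d);A+=P;B+=P@o
    x=np.linalg.solve(A,B);return x,[np.linalg.norm((np.eye(3)-np.outer(d,d))@(x-o)) for o,d in R]
def atz(c,u,v,z):
    o,d=ray(c,u,v);return o+d*(z-o[2])/d[2]
def proj(c,p):
    k=get_calibration(c);q=np.linalg.inv(k['T'])@np.append(p,1);q=k['K']@[q[0],-q[1],-q[2]];return q[:2]/q[2]
E
python3 - <<'E'
from h import *
import cv2
np.set_printoptions(precision=4,suppress=True)
W=np.array([640,400])
print('grip',tri(np.array([.4642,.811])*W,np.array([.2919,.6133])*W))
print('axle',tri(np.array([.4914,.7532])*W,np.array([.3298,.6278])*W))
for c,p in(('side',(.4914*640,.7532*400)),('top',(.3298*640,.6278*400))): print(c,'axle z.105',atz(c,*p,.105))
print('beam tip?',tri((290,350),(25,385)))
for c,b in(('side',(200,230,330,370)),('top',(150,160,290,280))):
    im=cv2.imread(f'pics/{c}0.png')[b[1]:b[3],b[0]:b[2]];cv2.imwrite(f'pics/{c}0z.png',cv2.resize(im,None,fx=5 if c=='top' else 4,fy=5 if c=='top' else 4,interpolation=2))
E
```

```text
grip (array([0.4792, 0.281 , 0.1038]), [np.float64(0.0020903486998548066), np.float64(0.002090348699854778)])
axle (array([0.4672, 0.2265, 0.1106]), [np.float64(0.0018862116966600793), np.float64(0.0018862116966600893)])
side axle z.105 [0.4671 0.2219 0.105 ]
top axle z.105 [0.4694 0.2283 0.105 ]
beam tip? (array([0.3132, 0.4696, 0.3707]), [np.float64(0.07296629455655264), np.float64(0.07296629455655265)])
```

View pics/side0z.png

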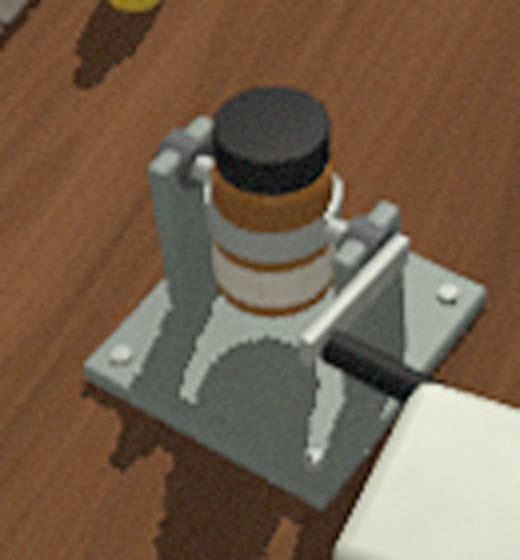

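View pics/top0z.png

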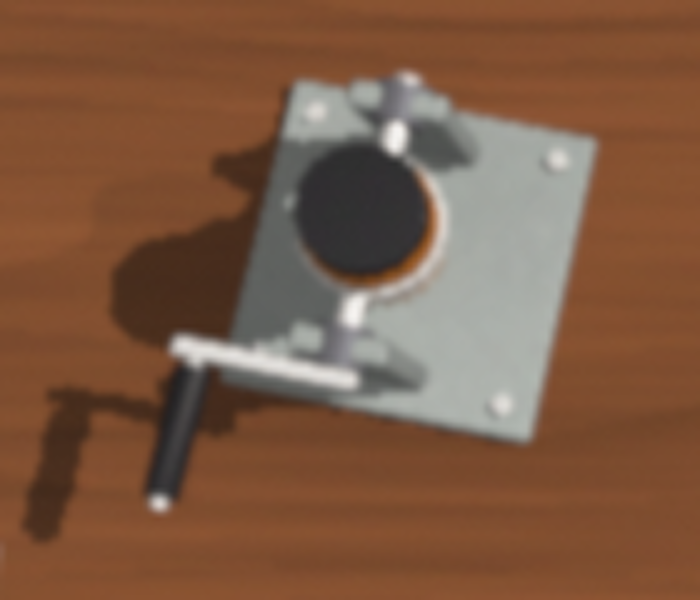

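```bash
python3 - <<'E'
from h import *
np.set_printoptions(precision=3,suppress=True)
for uv in((302,328),(286,375),(470,385),(540,398)):
    print(uv)
    for z in(0,.1,.2,.3,.4,.5,.6,.7):
        p=atz('side',*uv,z);print(z,p[:2],proj('top',p))
print('topblob')
for z in(0,.1,.2,.3,.4,.5): 
    p=atz('top',12,388,z);print(p,proj('side',p))
# light direction: grip end pin -> shadow
g=atz('top',182,260,.107);s=atz('top',150+42/5,160+535/5,0);print('light',s-g)
# geometry
for z in(.105,.108,.111):
    a=atz('top',182,260.6,z);b=atz('top',189,232,z);m=atz('top',186.1,246,z);print(z,m,np.linalg.norm(a-b),np.degrees(np.arctan2(*(b-a)[1::-1])))
E
```

```text
(302, 328)
0 [0.499 0.214] [227.288 241.669]
0.1 [0.467 0.282] [186.634 251.962]
0.2 [0.435 0.35 ] [136.578 264.635]
0.3 [0.403 0.418] [ 73.428 280.623]
0.4 [0.37  0.486] [ -8.723 301.422]
0.5 [0.338 0.554] [-119.972  329.588]
0.6 [0.306 0.622] [-279.104  369.878]
0.7 [0.274 0.691] [-525.513  432.264]
(286, 375)
0 [0.486 0.322] [181.753 246.525]
0.1 [0.456 0.377] [142.353 256.699]
0.2 [0.425 0.432] [ 93.849 269.225]
0.3 [0.394 0.487] [ 32.672 285.024]
0.4 [0.364 0.542] [-46.891 305.57 ]
0.5 [0.333 0.597] [-154.594  333.383]
0.6 [0.302 0.652] [-308.571  373.146]
0.7 [0.272 0.707] [-546.805  434.668]
(470, 385)
0 [0.167 0.221] [216.901 388.887]
0.1 [0.175 0.288] [174.258 395.129]
0.2 [0.183 0.355] [121.956 402.786]
0.3 [0.191 0.423] [ 56.294 412.398]
0.4 [0.199 0.49 ] [-28.596 424.825]
0.5 [0.207 0.557] [-142.608  441.515]
0.6 [0.215 0.624] [-303.833  465.117]
0.7 [0.223 0.692] [-549.252  501.044]
(540, 398)
0 [0.049 0.203] [222.413 445.602]
0.1 [0.071 0.272] [178.716 450.15 ]
0.2 [0.094 0.341] [125.201 455.72 ]
0.3 [0.116 0.411] [ 58.139 462.699]
0.4 [0.138 0.48 ] [-28.355 471.701]
0.5 [0.16 0.55] [-144.163  483.754]
0.6 [0.183 0.619] [-307.224  500.725]
0.7 [0.205 0.689] [-553.873  526.396]
topblob
[0.164 0.681 0.   ] [415.255 732.285]
[0.185 0.621 0.1  ] [418.133 637.837]
[0.206 0.56  0.2  ] [421.143 539.058]
[0.228 0.5   0.3  ] [424.294 435.643]
[0.249 0.439 0.4  ] [427.596 327.259]
[0.27  0.379 0.5  ] [431.061 213.539]
light [-0.012  0.085 -0.107]
0.105 [0.48  0.283 0.105] 0.0627224094391481 -10.11832203598028
0.108 [0.479 0.282 0.108] 0.06253633618987005 -10.11832203598024
0.111 [0.479 0.281 0.111] 0.06235026294059207 -10.11832203598024
```

```bash
python3 - <<'E'
import cv2
im=cv2.imread('pics/top0.png')[200:400,0:400];cv2.imwrite('pics/t1.png',cv2.resize(im,None,fx=2,fy=2))
im=cv2.imread('pics/side0.png')[200:400,240:640];cv2.imwrite('pics/s1.png',cv2.resize(im,None,fx=2,fy=2))
E
```

```text
(no output)
```

View pics/t1.png

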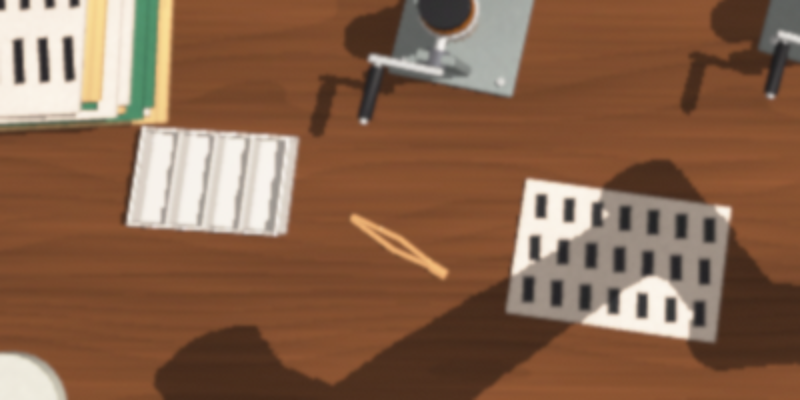

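View pics/s1.png

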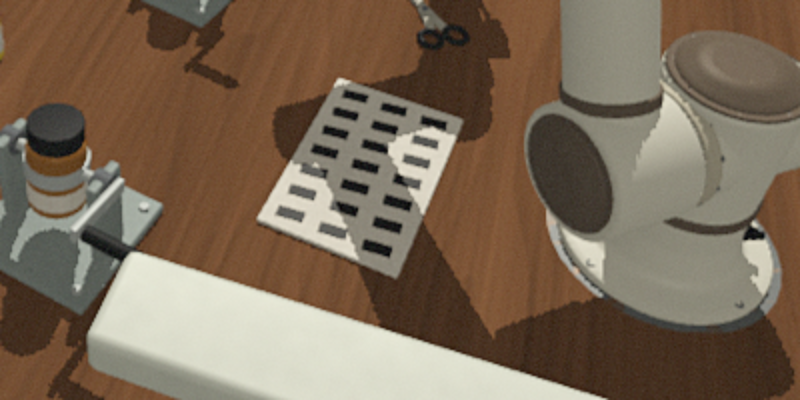

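The beam never shows in the top view, so it must be above about z = 0.4 and beyond y = 0.49, clear of this job. The grip is at about (0.479, 0.282, 0.107), with stand yaw about −10.5° and the axle at about (0.468, 0.223). That agrees with the network's axle point to about 4 mm. I'll move above the grip, 4 mm outboard.

```bash
cat >> h.py <<'E'
YAW=np.radians(-10.5);XS=np.array([np.cos(YAW),np.sin(YAW),0]);YS=np.array([-np.sin(YAW),np.cos(YAW),0])
def delta(p):
    s=sense();R=np.array(s['ee_rot']);return R.T@(np.array(p)-s['tcp_pos'])*100
def spin():
    y=np.array(sense()['ee_rot'])[:,1];a=np.degrees(np.arctan2(y[1],y[0]));return (a-(90+np.degrees(YAW))+90)%180-90
E
python3 -c "
from h import *
g=np.array([.479,.282,.205])-.004*XS
print(delta(g),spin())"
```

```text
[-55.11839194  66.75497776   1.75321915] 36.8439461811994
```

```bash
python3 -m inch '[{"fingers":6,"delta_pos":[-55.1,66.7,0],"spin":36.8},{"fingers":6,"delta_pos":[-55.1,66.7,0],"spin":36.8},{"fingers":6,"delta_pos":[-55.1,66.7,0],"spin":36.8},{"fingers":6,"delta_pos":[-55.1,66.7,0],"spin":36.8},{"fingers":6,"delta_pos":[-55.1,66.7,0],"spin":36.8},{"fingers":6,"delta_pos":[-55.1,66.7,0],"spin":36.8},{"fingers":6,"delta_pos":[-55.1,66.7,0],"spin":36.8},{"fingers":6,"delta_pos":[-55.1,66.7,0],"spin":36.8},{"fingers":6,"delta_pos":[-55.1,66.7,0],"spin":36.8},{"fingers":6,"delta_pos":[-55.1,66.7,0],"spin":36.8},{"fingers":6,"delta_pos":[-55.1,66.7,0],"spin":36.8},{"fingers":6,"delta_pos":[-55.1,66.7,0],"spin":36.8},{"fingers":6,"delta_pos":[-55.1,66.7,0],"spin":36.8},{"fingers":6,"delta_pos":[-55.1,66.7,0],"spin":36.8},{"fingers":6,"delta_pos":[-55.1,66.7,0],"spin":36.8},{"fingers":6,"delta_pos":[-55.1,66.7,0],"spin":36.8},{"fingers":6,"delta_pos":[-55.1,66.7,0],"spin":36.8},{"fingers":6,"delta_pos":[-55.1,66.7,0],"spin":36.8},{"fingers":6,"delta_pos":[-55.1,66.7,0],"spin":36.8},{"fingers":6,"delta_pos":[-55.1,66.7,0],"spin":36.8}]'
python3 - <<'E'
from h import *
import cv2
im=capture('top');cv2.imwrite('pics/top1.png',im[:,:,::-1])
im=capture('side');cv2.imwrite('pics/side1.png',im[:,:,::-1])
s=sense();print(s['time_s'],s['tcp_pos'],s['joints'],s['wrist_force'],s['ee_rot'])
g=np.array([.479,.282,.088])-.004*XS
print(delta(g),spin())
E
```

```text
time_s: 2.75
tcp_pos: [0.4748, 0.2823, 0.2221]
ee_rot: [[-0.984, 0.181, -0.001], [0.181, 0.984, -0.001], [0.001, -0.001, -1.0]]
wrist_force: [-0.2, -0.7, -0.0]
gripper_width: 0.69
2.85 [0.47483269 0.28119954 0.22259018] [ 4.74640819e+01  1.49420247e+01 -9.91933224e+00 -4.81601521e-03
 -6.51658011e+01 -1.47957822e+02] [-0.89798312 -0.19734874  0.28283441] [[-9.83268318e-01  1.82162763e-01 -3.76655949e-04]
 [ 1.82162878e-01  9.83268324e-01 -2.97695694e-04]
 [ 3.16124793e-04 -3.61327476e-04 -9.99999885e-01]]
[5.67871334e-04 1.59512288e-01 1.34589622e+01] 0.0042392880240953446
```

View pics/top1.png

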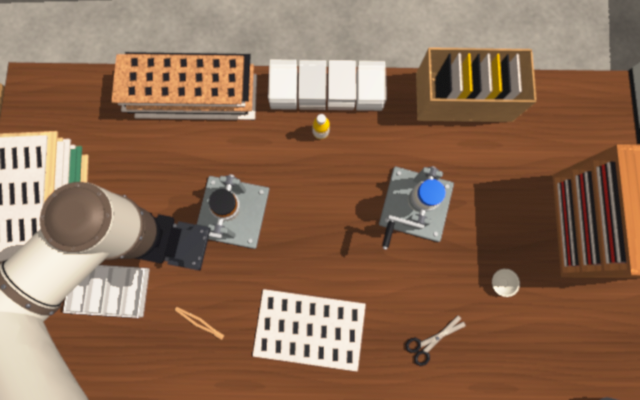

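View pics/side1.png

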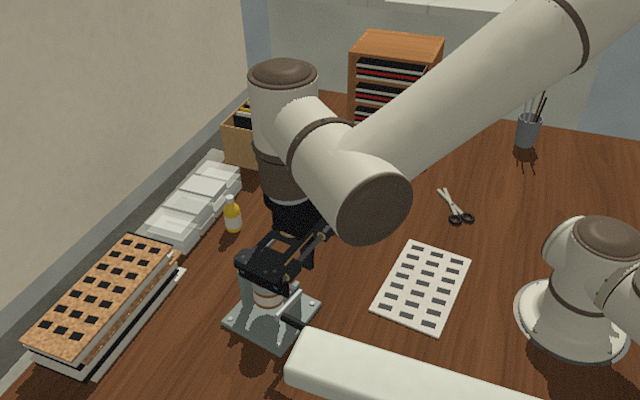

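The hand is centred over the amber grip and the wrist force is near zero. The white stand is untouched. Lowering now.

```bash
python3 -m inch '[{"fingers":6,"delta_pos":[0,0,4],"spin":0},{"fingers":6,"delta_pos":[0,0,7],"spin":0},{"fingers":6,"delta_pos":[0,0,9],"spin":0},{"fingers":6,"delta_pos":[0,0,11],"spin":0},{"fingers":6,"delta_pos":[0,0,12.5],"spin":0},{"fingers":6,"delta_pos":[0,0,13.4],"spin":0},{"fingers":6,"delta_pos":[0,0,13.4],"spin":0}]'
python3 - <<'E'
from h import *
import cv2
im=capture('side');cv2.imwrite('pics/side2.png',im[:,:,::-1])
s=sense();print(s['time_s'],s['tcp_pos'],s['wrist_force'])
E
```

```text
time_s: 3.55
tcp_pos: [0.4747, 0.2808, 0.0879]
ee_rot: [[-0.983, 0.183, -0.001], [0.183, 0.983, -0.001], [0.001, -0.002, -1.0]]
wrist_force: [0.4, 0.4, -0.1]
gripper_width: 0.685
3.6 [0.47525943 0.28151201 0.08884801] [0.63671038 0.30484544 0.31523638]
```

View pics/side2.png

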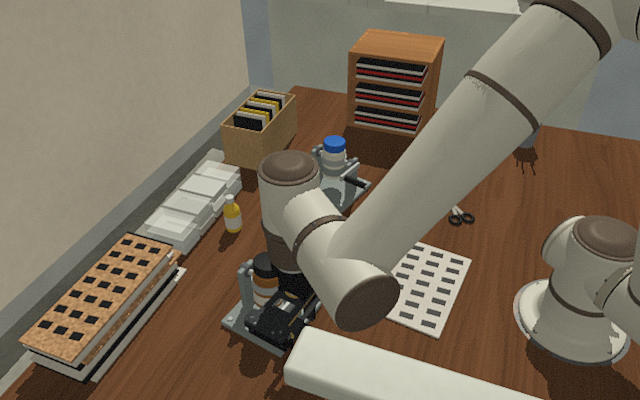

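The hand is down around the grip beside the amber jar, with no contact force. Closing the fingers.

```bash
python3 -m inch '[{"fingers":0.5,"delta_pos":[0,0,0],"spin":0},{"fingers":0.5,"delta_pos":[0,0,0],"spin":0},{"fingers":0.5,"delta_pos":[0,0,0],"spin":0},{"fingers":0.5,"delta_pos":[0,0,0],"spin":0},{"fingers":0.5,"delta_pos":[0,0,0],"spin":0},{"fingers":0.5,"delta_pos":[0,0,0],"spin":0},{"fingers":0.5,"delta_pos":[0,0,0],"spin":0},{"fingers":0.5,"delta_pos":[0,0,0],"spin":0}]'
python3 -c "
from h import *
s=sense();print(s['tcp_pos'],s['wrist_force'],s['gripper_width']*87)
np.set_printoptions(precision=1,suppress=True)
for off in (0,.03,.1):
  print(off)
  for i in range(0,13):
    a=np.radians(15*i);print(15*i, 'y',6*(np.cos(a)-np.cos(off)),'z',-6*(np.sin(a)-np.sin(off)))
"
```

```text
time_s: 4.4
tcp_pos: [0.4755, 0.2838, 0.0888]
ee_rot: [[-0.983, 0.181, 0.002], [0.181, 0.983, 0.003], [-0.001, 0.003, -1.0]]
wrist_force: [-1.3, 5.4, -0.6]
gripper_width: 0.171
[0.4755392  0.28376978 0.08875262] [-1.27276657  5.3694862  -0.63469022] 14.886193477501557
0
0 y 0.0 z -0.0
15 y -0.20444504226559013 z -1.5529142706151244
30 y -0.8038475772933678 z -2.9999999999999996
45 y -1.7573593128807146 z -4.242640687119285
60 y -2.999999999999999 z -5.196152422706632
75 y -4.447085729384876 z -5.79555495773441
90 y -5.999999999999999 z -6.0
105 y -7.552914270615124 z -5.79555495773441
120 y -8.999999999999998 z -5.196152422706632
135 y -10.242640687119284 z -4.242640687119286
150 y -11.196152422706632 z -2.9999999999999996
165 y -11.79555495773441 z -1.5529142706151262
180 y -12.0 z -7.347880794884119e-16
0.03
0 y 0.0026997975060747414 z 0.17997300121497395
15 y -0.20174524475951539 z -1.3729412694001504
30 y -0.801147779787293 z -2.8200269987850257
45 y -1.7546595153746398 z -4.0626676859043105
60 y -2.997300202493925 z -5.016179421491658
75 y -4.4443859318788 z -5.615581956519436
9
[... 236 characters left out ...]
-11.792855160228335 z -1.3729412694001522
180 y -11.997300202493925 z 0.17997300121497323
0.1
0 y 0.029975008331845077 z 0.5990004998809689
15 y -0.17447003393374505 z -0.9539137707341555
30 y -0.7738725689615227 z -2.4009995001190307
45 y -1.7273843045488695 z -3.6436401872383155
60 y -2.9700249916681543 z -4.597151922825662
75 y -4.417110721053031 z -5.196554457853441
90 y -5.970024991668154 z -5.400999500119031
105 y -7.5229392622832805 z -5.196554457853441
120 y -8.970024991668154 z -4.597151922825663
135 y -10.212665678787438 z -3.643640187238317
150 y -11.166177414374786 z -2.4009995001190307
165 y -11.765579949402564 z -0.9539137707341572
180 y -11.970024991668154 z 0.5990004998809682
```

The grip is pinched: 14.9 mm opening, and the hand self-centred 2.5 mm towards +y. Cranking the first quarter.

```bash
python3 -m inch '[{"fingers":0.5,"delta_pos":[0,0.2,-0.6],"spin":0},{"fingers":0.5,"delta_pos":[0,0.05,-1.35],"spin":0},{"fingers":0.5,"delta_pos":[0,-0.2,-2.1],"spin":0},{"fingers":0.5,"delta_pos":[0,-0.55,-2.8],"spin":0},{"fingers":0.5,"delta_pos":[0,-1.0,-3.45],"spin":0},{"fingers":0.5,"delta_pos":[0,-1.5,-4.05],"spin":0},{"fingers":0.5,"delta_pos":[0,-2.1,-4.55],"spin":0},{"fingers":0.5,"delta_pos":[0,-2.75,-5.0],"spin":0},{"fingers":0.5,"delta_pos":[0,-3.45,-5.35],"spin":0},{"fingers":0.5,"delta_pos":[0,-4.2,-5.6],"spin":0},{"fingers":0.5,"delta_pos":[0,-4.95,-5.75],"spin":0},{"fingers":0.5,"delta_pos":[0,-5.75,-5.8],"spin":0},{"fingers":0.5,"delta_pos":[0,-5.75,-5.8],"spin":0}]'
python3 - <<'E'
from h import *
import cv2
im=capture('side');cv2.imwrite('pics/side3.png',im[:,:,::-1])
im=capture('top');cv2.imwrite('pics/top3.png',im[:,:,::-1])
s=sense();print(s['time_s'],s['tcp_pos'],s['wrist_force'],s['gripper_width']*87)
E
```

```text
time_s: 5.7
tcp_pos: [0.4639, 0.2233, 0.1435]
ee_rot: [[-0.983, 0.184, -0.003], [0.184, 0.983, -0.002], [0.002, -0.003, -1.0]]
wrist_force: [9.9, -2.6, -19.3]
gripper_width: 0.163
5.8 [0.46393259 0.22346228 0.14350672] [  9.46764732  -2.4216699  -18.95086464] 14.198141804288738
```

View pics/side3.png

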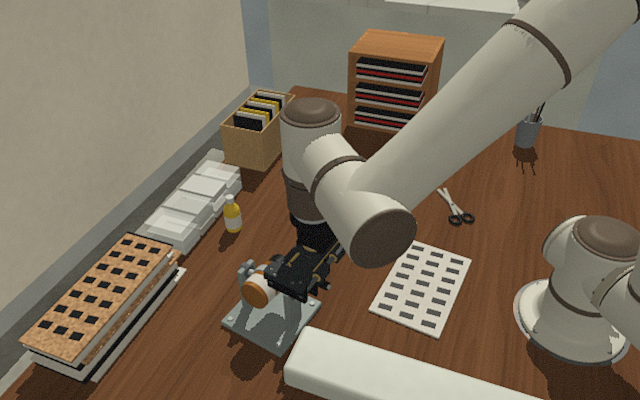

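View pics/top3.png

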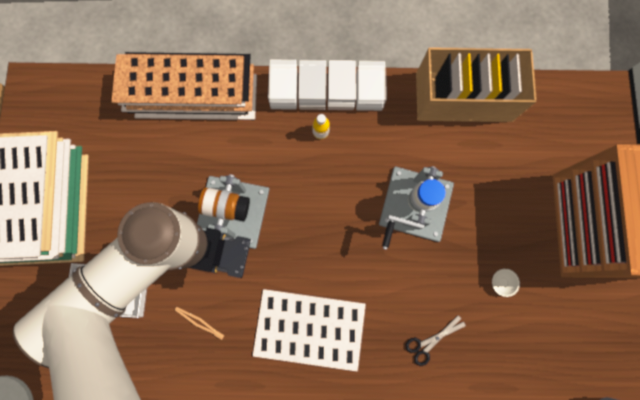

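The jar is on its side with the lid pointing towards −y, its top-view span (203–248, 207). The −19 N vertical force says the grip sits about 3 mm higher in the pads than I assumed. I'll use that in the second quarter, then hold against the stop.

```bash
python3 -m inch '[{"fingers":0.5,"delta_pos":[-0.1,-0.8,0.4],"spin":0},{"fingers":0.5,"delta_pos":[-0.2,-1.55,0.55],"spin":0},{"fingers":0.5,"delta_pos":[-0.2,-2.3,0.8],"spin":0},{"fingers":0.5,"delta_pos":[-0.25,-3.0,1.15],"spin":0},{"fingers":0.5,"delta_pos":[-0.25,-3.65,1.6],"spin":0},{"fingers":0.5,"delta_pos":[-0.3,-4.25,2.1],"spin":0},{"fingers":0.5,"delta_pos":[-0.3,-4.75,2.7],"spin":0},{"fingers":0.5,"delta_pos":[-0.3,-5.2,3.35],"spin":0},{"fingers":0.5,"delta_pos":[-0.35,-5.55,4.05],"spin":0},{"fingers":0.5,"delta_pos":[-0.35,-5.8,4.8],"spin":0},{"fingers":0.5,"delta_pos":[-0.35,-5.95,5.55],"spin":0},{"fingers":0.5,"delta_pos":[-0.35,-6.0,6.3],"spin":0},{"fingers":0.5,"delta_pos":[-0.35,-6.0,6.5],"spin":0},{"fingers":0.5,"delta_pos":[-0.35,-6.0,6.5],"spin":0},{"fingers":0.5,"delta_pos":[-0.35,-6.0,6.5],"spin":0}]'
python3 - <<'E'
from h import *
import cv2
im=capture('side');cv2.imwrite('pics/side4.png',im[:,:,::-1])
im=capture('top');cv2.imwrite('pics/top4.png',im[:,:,::-1])
s=sense();print(s['time_s'],s['tcp_pos'],s['wrist_force'],s['gripper_width']*87)
E
```

```text
time_s: 7.3
tcp_pos: [0.4536, 0.1658, 0.0825]
ee_rot: [[-0.983, 0.183, -0.006], [0.183, 0.983, -0.0], [0.006, -0.001, -1.0]]
wrist_force: [-14.0, 5.5, 8.8]
gripper_width: 0.171
7.4 [0.4535977  0.16579276 0.08244437] [-13.40070075   6.70930159   9.04105266] 14.97664786303511
```

View pics/side4.png

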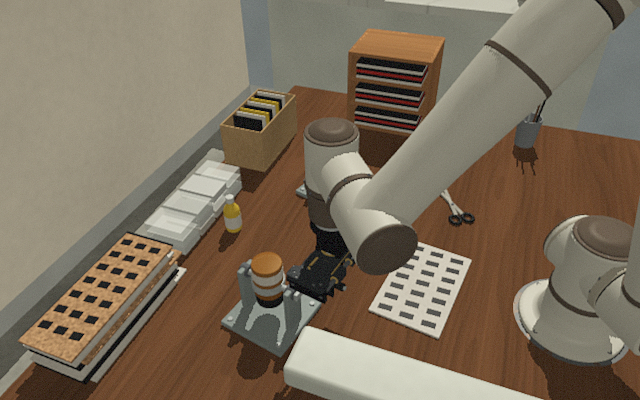

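View pics/top4.png

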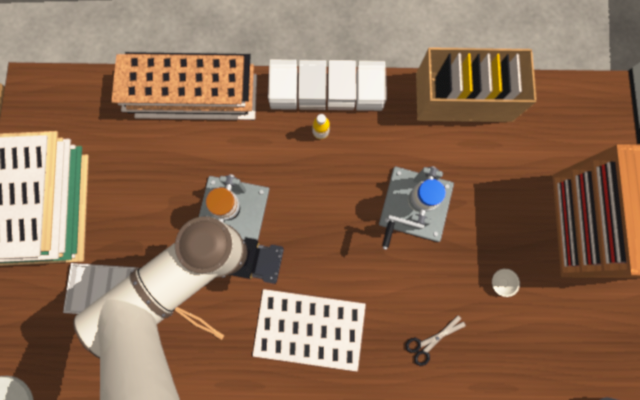

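The jar is upside down: amber base up at side (267,262), lid below, grip at about z = 0.104. I'll hold for most of a second more, then take the first half of the return.

```bash
python3 -m inch '[{"fingers":0.5,"delta_pos":[0.1,0,0],"spin":0},{"fingers":0.5,"delta_pos":[0.2,0,0],"spin":0},{"fingers":0.5,"delta_pos":[0.2,0,0],"spin":0},{"fingers":0.5,"delta_pos":[0.2,0,0],"spin":0},{"fingers":0.5,"delta_pos":[0.2,0,0],"spin":0},{"fingers":0.5,"delta_pos":[0.2,0,0],"spin":0},{"fingers":0.5,"delta_pos":[0.2,0,0],"spin":0},{"fingers":0.5,"delta_pos":[0.2,0.15,-0.9],"spin":0},{"fingers":0.5,"delta_pos":[0.2,0.3,-1.7],"spin":0},{"fingers":0.5,"delta_pos":[0.2,0.55,-2.45],"spin":0},{"fingers":0.5,"delta_pos":[0.2,0.9,-3.15],"spin":0},{"fingers":0.5,"delta_pos":[0.2,1.35,-3.8],"spin":0},{"fingers":0.5,"delta_pos":[0.2,1.85,-4.4],"spin":0},{"fingers":0.5,"delta_pos":[0.2,2.45,-4.9],"spin":0},{"fingers":0.5,"delta_pos":[0.2,3.1,-5.35],"spin":0},{"fingers":0.5,"delta_pos":[0.2,3.8,-5.7],"spin":0},{"fingers":0.5,"delta_pos":[0.2,4.55,-5.95],"spin":0},{"fingers":0.5,"delta_pos":[0.2,5.3,-6.1],"spin":0},{"fingers":0.5,"delta_pos":[0.2,6.1,-6.15],"spin":0}]'
```

```text
time_s: 9.3
tcp_pos: [0.4647, 0.2257, 0.143]
ee_rot: [[-0.983, 0.182, -0.004], [0.182, 0.983, -0.002], [0.003, -0.002, -1.0]]
wrist_force: [-4.6, -0.5, -5.0]
gripper_width: 0.173
```

```bash
python3 -m inch '[{"fingers":0.5,"delta_pos":[0,0.8,0.1],"spin":0},{"fingers":0.5,"delta_pos":[0,1.55,0.3],"spin":0},{"fingers":0.5,"delta_pos":[0,2.3,0.55],"spin":0},{"fingers":0.5,"delta_pos":[0,3.0,0.9],"spin":0},{"fingers":0.5,"delta_pos":[0,3.65,1.35],"spin":0},{"fingers":0.5,"delta_pos":[0,4.25,1.85],"spin":0},{"fingers":0.5,"delta_pos":[0,4.75,2.45],"spin":0},{"fingers":0.5,"delta_pos":[0,5.2,3.1],"spin":0},{"fingers":0.5,"delta_pos":[0,5.55,3.8],"spin":0},{"fingers":0.5,"delta_pos":[0,5.8,4.55],"spin":0},{"fingers":0.5,"delta_pos":[0,5.95,5.3],"spin":0},{"fingers":0.5,"delta_pos":[0,6.0,6.0],"spin":0},{"fingers":0.5,"delta_pos":[0,6.0,6.2],"spin":0},{"fingers":0.5,"delta_pos":[0,6.0,6.2],"spin":0},{"fingers":0.5,"delta_pos":[0,6.0,6.2],"spin":0}]'
python3 - <<'E'
from h import *
import cv2
im=capture('side');cv2.imwrite('pics/side5.png',im[:,:,::-1])
s=sense();print(s['time_s'],s['tcp_pos'],s['wrist_force'],s['gripper_width']*87)
E
```

```text
time_s: 10.8
tcp_pos: [0.4759, 0.2842, 0.0826]
ee_rot: [[-0.983, 0.182, -0.003], [0.182, 0.983, -0.002], [0.002, -0.003, -1.0]]
wrist_force: [-8.8, -1.9, 6.7]
gripper_width: 0.169
10.85 [0.47588623 0.28423305 0.08253928] [-8.96124877 -2.4965598   5.58888865] 14.729267993055341
```

View pics/side5.png

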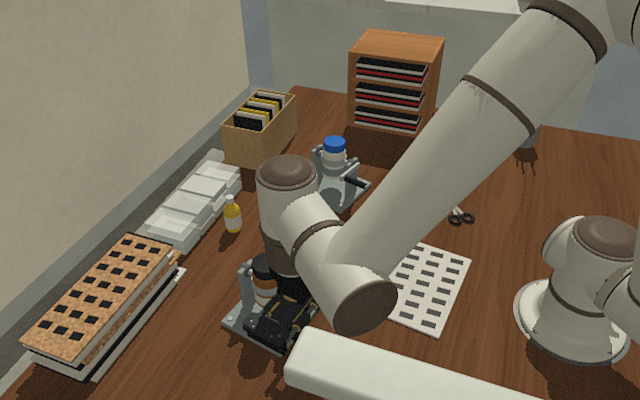

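The jar is upright again (lid at side (265,265)), with the TCP at z = 0.0825, the same height as at the other stop. I'll release and check before lifting.

```bash
python3 -m inch '[{"fingers":3,"delta_pos":[0,0,0],"spin":0},{"fingers":6,"delta_pos":[0,0,0],"spin":0},{"fingers":6,"delta_pos":[0,0,0],"spin":0},{"fingers":6,"delta_pos":[0,0,0],"spin":0},{"fingers":6,"delta_pos":[0,0,0],"spin":0},{"fingers":6,"delta_pos":[0,0,0],"spin":0}]'
```

```text
time_s: 11.45
tcp_pos: [0.4775, 0.2855, 0.0811]
ee_rot: [[-0.983, 0.181, 0.0], [0.181, 0.983, 0.0], [-0.0, 0.0, -1.0]]
wrist_force: [0.2, -0.0, 0.2]
gripper_width: 0.627
```

```bash
python3 -m inch '[{"fingers":6,"delta_pos":[0,0,-1],"spin":0},{"fingers":6,"delta_pos":[0,0,-3],"spin":0},{"fingers":6,"delta_pos":[0,0,-5],"spin":0},{"fingers":6,"delta_pos":[0,0,-8],"spin":0},{"fingers":6,"delta_pos":[0,0,-12],"spin":0},{"fingers":6,"delta_pos":[0,0,-16],"spin":0},{"fingers":6,"delta_pos":[8,0,-20],"spin":0},{"fingers":6,"delta_pos":[8,0,-20],"spin":0},{"fingers":6,"delta_pos":[8,0,-20],"spin":0},{"fingers":6,"delta_pos":[8,0,-20],"spin":0},{"fingers":6,"delta_pos":[8,0,-20],"spin":0}]'
python3 - <<'E'
from h import *
import cv2
for c in('side','top'):
    im=capture(c);cv2.imwrite(f'pics/{c}6.png',im[:,:,::-1])
s=sense();print(s['time_s'],s['tcp_pos'],s['wrist_force'])
E
```

```text
time_s: 12.55
tcp_pos: [0.3987, 0.2996, 0.2807]
ee_rot: [[-0.983, 0.182, -0.0], [0.182, 0.983, -0.001], [0.0, -0.001, -1.0]]
wrist_force: [0.2, -0.6, -0.5]
gripper_width: 0.692
12.65 [0.39900045 0.29946918 0.28012971] [-0.15905983 -0.65404557 -0.23240691]
```

View pics/side6.png

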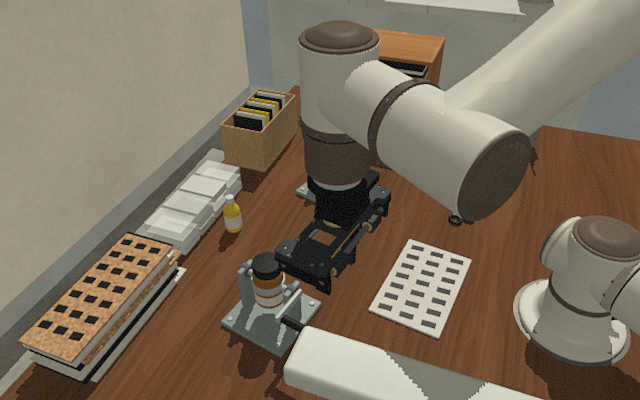

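View pics/top6.png

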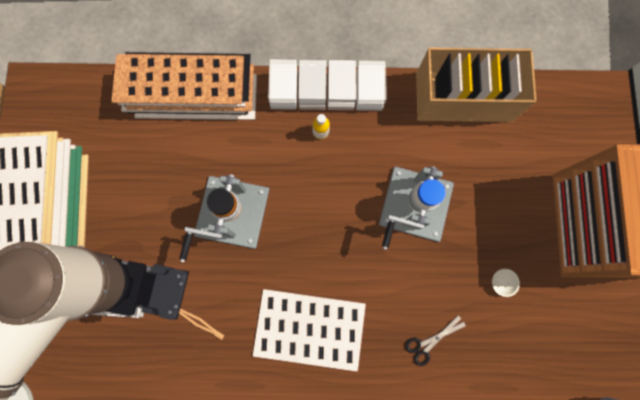

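The amber jar is upright with its lid up (top (222,203)) and its grip back at (185,245). The white jar is upright and unmoved at (431,192). The hand is clear of everything, so I'm handing in.

```bash
python3 -c "
from station import *
print(finish_job())"
```

```text
the job is handed in; nothing more can be done
None
```

I pinched the amber jar's crank grip from above and cranked the jar right over to its upside-down stop. It stayed there for about a second, then I cranked it back to the upright stop, released it, lifted the hand clear and handed the job in at about 12.7 s.

**Last checks:**
- **Amber jar:** the last pictures show it upright with the lid up and the grip back at its starting pixel. The tool stood at the same height (0.0825 m) at both ends of the turn, which fits both hard stops being reached.
- **White jar:** it stands upright and unmoved in the top view. In the side view the arm hides it.
- **Contact:** the wrist force read near zero after release and at the end. The largest reading I saw was about 22 N, partway through the first turn, from a 3 mm height error that I corrected for the rest of the turn.

No check failed. I judged the jar angles from the pictures and the tool position, because the joint angles cannot be read directly. A white beam in the side view hid part of the grip, so I placed the grip mainly from the top view and its known height.

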